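# Dry-stroke the washed icing syringes and send the stiff one back to soak

## Task

Before filling, try every icing syringe in the wooden stand: press its plunger slowly down through its stroke. Leave each one that slides evenly in the stand with its plunger pressed fully home; if a plunger meets rising resistance on the way, stop there without forcing it, leave it as it is, and stand that syringe nozzle down in the yellow-striped mug to soak. Keep the mug upright and leave the ramekin and the jars alone.

Things in the scene. Friction and masses are not known exactly. Their poses are not given: they have to be found in the camera images.
- stand: Beech drying stand, fixed to the worktop, 72 (x) by 236 (y) by 72 mm. Origin under its centre; its y axis runs along the row of three syringes, which stand 75 mm apart (y = -75, 0, +75) upright in round holes of its upper board (top of that board 72 mm up, 1.5 mm play), resting on its base. A disc pressed home tops out 134 mm over the worktop, a drawn one 168 mm.
- cap_a (a point): Centre of the blue ribbed screw cap at the head of one icing syringe (three alike): round cap 39 mm across and 20 mm high, the place to grip the syringe; in the stand this point is 114 mm above the worktop (42 mm over the upper board). The z axis runs up the syringe. Below the cap a clear barrel 32 mm across; the syringe's lower tip is 112 mm below this point. Whole syringe 0.16 kg.
- nozzle_a (a point): Lower tip of the steel nozzle of the same syringe, 112 mm straight below the cap's centre.
- thumb_a: Blue thumb disc on top of the same syringe's plunger, 30 mm across and 8 mm thick, origin at the centre of its underside. Pressed down at its middle, along the syringe. Fully home its top stands 20 mm above the cap's centre (the disc sits down on the cap); with the plunger fully drawn, 54 mm. More than 25 N on the disc tears the plunger's seal.
- plunger_a (a joint): How far this plunger is pressed in, m: 0 drawn, 0.034 home; starts at 0 to 0.010 and stays where left. Clean: drags evenly at 2 to 7 N (differs between syringes) to a rubber stop (8 N more per mm). Fouled: drags alike at first, then 3 N more for each further mm well before home, springing back a little when let go. Any syringe may be fouled; it cannot be seen.
- cap_b (a point): Centre of the blue ribbed screw cap at the head of one icing syringe (three alike): round cap 39 mm across and 20 mm high, the place to grip the syringe; in the stand this point is 114 mm above the worktop (42 mm over the upper board). The z axis runs up the syringe. Below the cap a clear barrel 32 mm across; the syringe's lower tip is 112 mm below this point. Whole syringe 0.16 kg.
- nozzle_b (a point): Lower tip of the steel nozzle of the same syringe, 112 mm straight below the cap's centre.
- thumb_b: Blue thumb disc on top of the same syringe's plunger, 30 mm across and 8 mm thick, origin at the centre of its underside. Pressed down at its middle, along the syringe. Fully home its top stands 20 mm above the cap's centre (the disc sits down on the cap); with the plunger fully drawn, 54 mm. More than 25 N on the disc tears the plunger's seal.
- plunger_b (a joint): How far this plunger is pressed in, m: 0 drawn, 0.034 home; starts at 0 to 0.010 and stays where left. Clean: drags evenly at 2 to 7 N (differs between syringes) to a rubber stop (8 N more per mm). Fouled: drags alike at first, then 3 N more for each further mm well before home, springing back a little when let go. Any syringe may be fouled; it cannot be seen.
- cap_c (a point): Centre of the blue ribbed screw cap at the head of one icing syringe (three alike): round cap 39 mm across and 20 mm high, the place to grip the syringe; in the stand this point is 114 mm above the worktop (42 mm over the upper board). The z axis runs up the syringe. Below the cap a clear barrel 32 mm across; the syringe's lower tip is 112 mm below this point. Whole syringe 0.16 kg.
- nozzle_c (a point): Lower tip of the steel nozzle of the same syringe, 112 mm straight below the cap's centre.
- thumb_c: Blue thumb disc on top of the same syringe's plunger, 30 mm across and 8 mm thick, origin at the centre of its underside. Pressed down at its middle, along the syringe. Fully home its top stands 20 mm above the cap's centre (the disc sits down on the cap); with the plunger fully drawn, 54 mm. More than 25 N on the disc tears the plunger's seal.
- plunger_c (a joint): How far this plunger is pressed in, m: 0 drawn, 0.034 home; starts at 0 to 0.010 and stays where left. Clean: drags evenly at 2 to 7 N (differs between syringes) to a rubber stop (8 N more per mm). Fouled: drags alike at first, then 3 N more for each further mm well before home, springing back a little when let go. Any syringe may be fouled; it cannot be seen.
- mug: White mug with yellow stripes that stands upright beside the stand, 86 mm across, 101 mm high; origin on the worktop, 18 mm from the middle of its cup towards the handle (along its own -y).
- mug_mouth (a point): Middle of the mug's open mouth, 101 mm above the worktop; 70 mm across inside, narrowing to 45 mm at the floor, 93 mm lower. A syringe stood in it, nozzle down, leans a little and its cap stays above the rim.
- ramekin: White ramekin 90 mm across, 30 mm high, with three steel piping tips in it; bystander. Origin under its centre.
- jam_jar: Jam jar with a white and red lid, 64 mm across, 87 mm high; bystander. Origin under its centre.
- spice_jar: Spice jar with a white lid, 47 mm across, 98 mm high; bystander. Origin under its centre.

How it is judged:
By the outcome, as a careful person would: the job done as asked, in the order asked, and still so for the second after the job is handed in, with the robot touching nothing.
It also fails if it takes over 58 s, if anything falls off the work surface, if the arm or the gripper's body presses on something with over 40 N, if the wrist force passes 120 N, or if a joint passes its speed limit or range.

## Robot

A 6-joint arm with a two-finger parallel gripper is mounted at the origin on a cart in front of the work surface, level with it; the furniture and walls round the work are solid. World frame = base frame: x ahead of the robot, y to its left, z up, the work surface at z = 0. Lengths are in mm, angles in rad, forces in N, time in s.
With the tool pointing down it reaches from about 275 to 750 mm from the base axis. Payload 10.2 kg.
Tool frame: the origin (TCP) lies on the front face of the gripper's body, between the roots of the fingers; the fingertips stand 73 mm ahead of it and the grasp point (between the pads) lies 54 mm ahead of it; z points along the fingers, y is the line along which they close (so a half turn about z gives the same grasp; the last joint's range is limited). The gripper opens to 85 mm and grips with 20 to 120 N. Pads are 22 mm wide; open, the fingers measure 114 mm over their backs; the gripper's body (76 mm by 85 mm) begins 54 mm behind the grasp point. The pads swing forward as they close: fully open they stand 13 mm farther back than shut.
Start: joints at [-1.44, 0.313, 1.498, -0, 1.331, -0.223], TCP at [181.882, -492.494, 303.894] pointing down, gripper open.
Joint ranges: [-2.94, 2.94], [-0.97, 2.17], [0.19, 2.56], [-1.23, 4.37], [0.02, 3.11], [-2.88, 2.88]. Speed limits (rad/s): [2.39, 2.39, 3.01, 3.14, 3.14, 3.14].

## Interface

Orientations are given as a unit quaternion [w, x, y, z].
In Python, from rig import * gives the robot as it stands.
- The arm moves only by the tool step_arm, never from a script. Its argument "plan" is a list of rows, each an object with "offset": the shift along the tool's x, y, z in cm, a list of three; "rot": the turn, a rotation vector about the tool's x, y, z in degrees, a list of three; "gripper": the finger opening in cm, from 0 to 8.54. In form: [{"offset": [x, y, z], "rot": [wx, wy, wz], "gripper": gripper}, ...]. A call has 1 to 12 rows; each row is the pose to reach, as a shift and turn from the pose commanded when the call began, along the tool's axes at that moment; what a row does not reach only later rows make up. A row lasts 1/10 s, in which the tool goes at most 50 mm and 8.59 degrees, less where a joint would pass 70% of its speed; a pose out of reach is approached as far as the arm can. A call with a gripper value outside its range is refused whole. The fingers move at their own pace and stop on an object; "squeeze" is the grip in N (left out, the last holds). Time passes only in rows, so rows that repeat a pose let the fingers close. It gives the time, the measured TCP pose, the force, the opening and the grip force at its end, in the units of the state.
- sense(): the state, without advancing time (a new reading comes with each control period).
- capture(name): name is "scene" or "side" or "wrist"; returns a dict with "color" (384x512x3 uint8, red, green, blue), "depth" (384x512 float32, mm along the optical axis (not along the pixel's ray), 0 where there is no reading), "vertical_fov" (degrees; the focal length in pixels is half the picture's height over the tangent of half this angle, whatever the lens; pixels are square), "cx", "cy" (the principal point, pixels), "k1" (the pictures are not rectified: a ray, as slopes to the right and down, at radius r is drawn at 1 + k1 r^2 times it, then the intrinsics apply), "rvec" (rotation vector, rad) and "tvec" (3), from world to camera coordinates, as OpenCV has them; the wrist camera has in their place "mount" (4x4, takes a point from camera to tool coordinates, whose origin is the TCP and whose axes are the flange's). Camera axes: x right, y down, z forward; pixel columns grow to the right and rows downward; lengths in mm; the calibration is good to about 2 mm. A picture is of the moment at which its call begins: read the wrist's pose just before it.
- finish_job(): hands the job in; it is judged then, once.
The state is a dict: "time_s": time; "joints": joint angles; "dq": joint speeds; "tau": joint torques, N m; "eef_pos": TCP position; "ee_rot": TCP orientation; "force": force on the tool from outside, world axes, zero at the start; "wrist_torque": the same for the moment, N m; "grip_width": opening from 0.0 (shut) to 1.0 (fully open); "grip_force": force on a finger pad.
Only numpy, scipy, OpenCV 4.12 (cv2) and the standard library are available. Lean on these libraries where they do the work, as an engineer would, in place of code of your own. Each camera call takes 0.05 s, during which the arm holds its last target. There are 200 camera calls.

## Working session

There is one attempt and no reset: what is moved stays moved. The work goes in short steps, Python scripts to look and compute and a tool call to move; the robot and the scene stay as the last step left them, time stands still between calls to the robot, and variables do not carry over. Pictures are saved under pics/ and viewed, at most 10 in all, crops included, and the job is handed in when it is done.

Besides the shell and the picture viewer there is one more tool, called after "Call:" as name([rows], argument=value, ...), one row to a line, values as JSON. step_arm: Moves the arm, as the interface text tells. Its arguments: {"type":"object","properties":{"plan":{"type":"array"},"squeeze":{"type":"number"}},"required":["plan"]}

```bash
mkdir -p pics
cat > h.py <<'E'
from rig import *
import numpy as np, cv2
from scipy.spatial.transform import Rotation as R
def pts(c, pose=None):
    """world point image from depth"""
    h,w=c["depth"].shape; f=h/2/np.tan(np.radians(c["vertical_fov"])/2)
    K=np.array([[f,0,c["cx"]],[0,f,c["cy"]],[0,0,1]])
    v,u=np.mgrid[:h,:w].astype(np.float64)
    n=cv2.undistortPoints(np.stack([u.ravel(),v.ravel()],1)[:,None],K,np.array([c["k1"],0,0,0,0.]))[:,0].reshape(h,w,2)
    d=c["depth"][...,None].astype(float)
    P=np.concatenate([n*d,d],2)
    if "rvec" in c:
        Rm=cv2.Rodrigues(np.array(c["rvec"],float))[0]; return (P-np.array(c["tvec"]).ravel())@Rm
    M=np.array(c["mount"]); p,q=pose
    P=P@M[:3,:3].T+M[:3,3]
    return P@q.as_matrix().T+p
def tool(s): 
    w,x,y,z=s["ee_rot"]; return np.array(s["eef_pos"]),R.from_quat([x,y,z,w])
def save(c,n): cv2.imwrite(f"pics/{n}.png",c["color"][...,::-1])
E
python3 - <<'E'
from h import *
s=sense();print(s)
a=capture("scene");b=capture("side")
cv2.imwrite("pics/1.png",cv2.resize(np.vstack([a["color"],b["color"]])[...,::-1],(512,768)[:2])[:, :]) 
save(a,"scene");save(b,"side")
np.save("a.npy",pts(a));np.save("b.npy",pts(b));np.save("ac.npy",a["color"])
for n,c in(("scene",a),("side",b)):
    P=pts(c);hsv=cv2.cvtColor(c["color"],cv2.COLOR_RGB2HSV)
    m=cv2.inRange(hsv,(95,80,40),(130,255,255))
    k,l,st,ce=cv2.connectedComponentsWithStats(m)
    print(n,(c["depth"]==0).mean())
    for i in range(1,k):
        if st[i,4]>30:
            q=P[(l==i)&(c["depth"]>0)]
            if len(q):print(st[i],np.median(q,0).round(),q.min(0).round(),q.max(0).round())
E
```

```text
{'time_s': 0.0, 'joints': array([-1.44039908e+00,  3.13454999e-01,  1.49844757e+00,  2.46856877e-05,
        1.33096265e+00, -2.23355222e-01]), 'dq': array([-0.00042519,  0.00122573,  0.00026205, -0.00077222,  0.00130707,
       -0.00010834]), 'tau': array([-1.63980934e-03, -4.12269616e+01, -2.59745747e+01, -2.69933844e-04,
        4.17084244e-03,  9.79975908e-06]), 'eef_pos': array([ 181.86414423, -492.32306532,  303.32850185]), 'ee_rot': array([-6.35036236e-04,  9.84398456e-01,  1.75952476e-01,  4.15377685e-05]), 'force': array([ 0.03089871, -0.02321483, -0.08014906]), 'wrist_torque': array([-0.00660785,  0.01633481, -0.01917977]), 'grip_force': 0.0, 'grip_width': 0.9948286122638027}
scene 0.004048665364583333
[251 200  14  10  99] [455.  53. 161.] [441.  40.  47.] [638. 168. 163.]
[284 205  14  11 115] [461. -21. 166.] [447. -34.  63.] [636.  67. 168.]
[251 214  16  16 167] [451.  45. 123.] [294. -27.  -0.] [653. 134. 227.]
[280 222  19  17 249] [453. -24. 123.] [443. -40.   1.] [664.  44. 126.]
[366 363  10  21 116] [ 718. -242. -540.] [ 671. -261. -578.] [ 785. -229. -493.]
side 0.004201253255208333
[302 157  12   7  67] [463. -15. 167.] [  450. -1944.  -573.] [933.  -3. 169.]
[287 170  28  41 599] [452.  73. 124.] [433. -36.  74.] [473. 151. 168.]
```

View pics/scene.png

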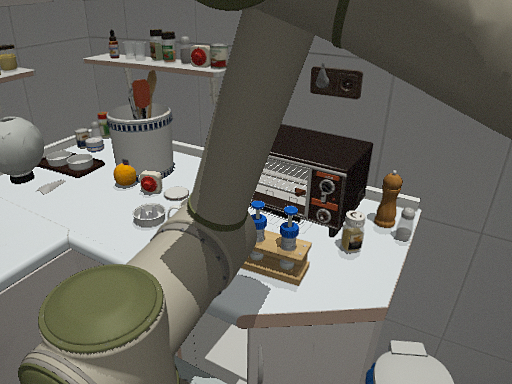

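View pics/side.png

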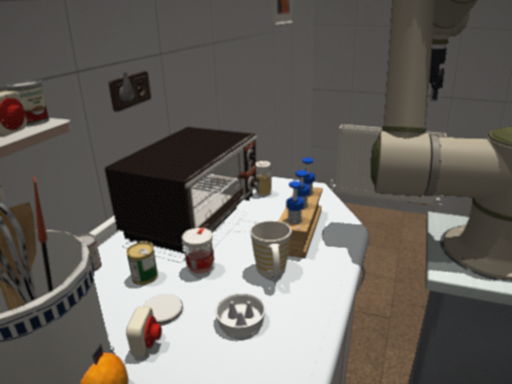

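The scene view shows two blue syringes at about (257,208) and (290,213), with the arm hiding the third. The side view shows all three in the stand at about (300,190), the mug at (271,248) with its handle towards the camera, the ramekin at (241,315) and the jam jar at (198,252).

Run:
```python
from h import *
a=np.load("a.npy");b=np.load("b.npy")
ai=cv2.imread("pics/scene.png");bi=cv2.imread("pics/side.png")
for n,P,im in(("scene",a,ai),("side",b,bi)):
    hsv=cv2.cvtColor(im,cv2.COLOR_BGR2HSV); m=cv2.inRange(hsv,(95,80,40),(130,255,255))>0
    box=(P[...,0]>380)&(P[...,0]<530)&(P[...,1]>-120)&(P[...,1]<350)
    q=P[m&box&(P[...,2]>140)&(P[...,2]<175)]   # discs
    o=q[np.argsort(q[:,1])]
    for g in np.split(o,np.where(np.diff(o[:,1])>15)[0]+1):
        if len(g)>5: print(n,"disc",len(g),((g.min(0)+g.max(0))/2).round(1),"top",np.percentile(g[:,2],90).round(1),g.min(0).round(),g.max(0).round())
    for z0,z1,t in((108,140,"cap"),):
        q=P[m&box&(P[...,2]>z0)&(P[...,2]<z1)];o=q[np.argsort(q[:,1])]
        for g in np.split(o,np.where(np.diff(o[:,1])>15)[0]+1):
            if len(g)>5: print(n,t,len(g),((g.min(0)+g.max(0))/2).round(1),g.min(0).round(),g.max(0).round())
    q=P[box&(P[...,2]>69)&(P[...,2]<75)&(hsv[...,0]<25)&(hsv[...,1]>70)]
    if len(q)>20:
        r=cv2.minAreaRect(q[:,:2].astype(np.float32));print(n,"board",len(q),r,cv2.boxPoints(r).round())
# side: mug and others
hh=b[...,2]
def reg(u0,u1,v0,v1,z0,z1,t):
    s=b[v0:v1,u0:u1].reshape(-1,3);s=s[(s[:,2]>z0)&(s[:,2]<z1)]
    c,r=cv2.minEnclosingCircle(s[:,:2].astype(np.float32));print(t,len(s),np.round(c),round(r,1),s.min(0).round(),s.max(0).round())
reg(245,295,218,282,96,104,"mugrim");reg(245,295,218,282,20,92,"mugbody")
reg(212,270,290,340,24,34,"ram");reg(180,216,226,280,70,92,"jam");reg(253,274,158,198,80,105,"spice")
```

```text
scene disc 108 [462.  -20.  163.7] top 167.2 [447. -34. 159.] [477.  -6. 168.]
scene disc 95 [456.1  54.5 158.8] top 162.1 [441.  40. 154.] [471.  69. 163.]
scene cap 232 [462.7 -21.2 117.1] [443. -40. 108.] [483.  -2. 126.]
scene cap 155 [457.6  53.5 117.4] [438.  34. 108.] [477.  73. 127.]
scene board 766 ((461.7498474121094, -6.1248626708984375), (74.18490600585938, 115.34710693359375), 4.249382972717285) [[420.  49.]
 [429. -66.]
 [503. -61.]
 [494.  54.]]
side disc 62 [463.9 -18.  164.4] top 167.6 [450. -33. 160.] [478.  -3. 169.]
side disc 74 [458.2  57.8 159.1] top 162.4 [444.  43. 155.] [473.  73. 164.]
side disc 77 [450.7 130.1 163.4] top 166.9 [438. 115. 159.] [463. 145. 168.]
side cap 101 [456.9 -17.3 123. ] [444. -36. 108.] [469.   2. 138.]
side cap 126 [451.   57.4 123.5] [439.  39. 108.] [463.  76. 139.]
side cap 184 [450.  130.1 119.8] [433. 109. 108.] [467. 151. 131.]
side board 610 ((450.944580078125, 106.91796112060547), (333.9716491699219, 80.04460144042969), 87.43540954589844) [[403. -58.]
 [483. -62.]
 [498. 272.]
 [418. 276.]]
mugrim 247 [473. 234.] 43.6 [431. 191.  96.] [516. 276. 103.]
mugbody 1595 [456. 215.] 90.2 [432. 126.  20.] [514. 304.  92.]
ram 496 [473. 401.] 45.7 [428. 356.  24.] [516. 446.  34.]
jam 617 [624. 267.] 50.3 [588. 220.  70.] [675. 317.  92.]
spice 179 [625. -93.] 49.3 [ 602. -143.   80.] [644. -44. 104.]
```

```bash
cat >> h.py <<'E'
def plan(p0,r0,p1):
    print("offset cm",(r0.inv().apply(np.array(p1)-p0)/10).round(2))
E
python3 - <<'E'
from h import *
p,r=tool(sense());p=np.array([181.882,-492.494,303.894])
print(r.as_matrix().round(3)); plan(p,r,[462,-19,290])
b=np.load("b.npy");a=np.load("a.npy")
for P in(a,b):
    q=P[(P[...,0]>490)&(P[...,0]<620)&(P[...,1]>-50)&(P[...,1]<260)&(P[...,2]>80)&(P[...,2]<260)]
    print(len(q),np.percentile(q[:,0],[0,2,10,30,50]).round() if len(q) else 0)
E
```

```text
[[ 0.938  0.346 -0.   ]
 [ 0.346 -0.938  0.001]
 [ 0.    -0.001 -1.   ]]
offset cm [ 42.68 -34.71   1.44]
58 [610. 611. 612. 614. 616.]
221 [490. 491. 495. 503. 509.]
```

Call:
step_arm([
  {"offset": [42.7, -34.7, 1.4], "rot": [0, 0, -74.3], "gripper": 0},
  {"offset": [42.7, -34.7, 1.4], "rot": [0, 0, -74.3], "gripper": 0},
  {"offset": [42.7, -34.7, 1.4], "rot": [0, 0, -74.3], "gripper": 0},
  {"offset": [42.7, -34.7, 1.4], "rot": [0, 0, -74.3], "gripper": 0},
  {"offset": [42.7, -34.7, 1.4], "rot": [0, 0, -74.3], "gripper": 0},
  {"offset": [42.7, -34.7, 1.4], "rot": [0, 0, -74.3], "gripper": 0},
  {"offset": [42.7, -34.7, 1.4], "rot": [0, 0, -74.3], "gripper": 0},
  {"offset": [42.7, -34.7, 1.4], "rot": [0, 0, -74.3], "gripper": 0},
  {"offset": [42.7, -34.7, 1.4], "rot": [0, 0, -74.3], "gripper": 0},
  {"offset": [42.7, -34.7, 1.4], "rot": [0, 0, -74.3], "gripper": 0},
  {"offset": [42.7, -34.7, 1.4], "rot": [0, 0, -74.3], "gripper": 0},
  {"offset": [42.7, -34.7, 1.4], "rot": [0, 0, -74.3], "gripper": 0},
])

```text
time_s: 1.3
eef_pos: [463.5, -14.6, 289.4]
ee_rot: [-0.001, 0.676, 0.737, 0.0]
force: [-0.3, -0.2, 0.2]
grip_width: -0.001
grip_force: 0.0
```

Run:
```python
from h import *
capture("side") # settle
s=sense();print(s["eef_pos"],s["dq"].round(3))
c=capture("wrist");p,r=tool(s);print(r.as_matrix().round(3))
P=pts(c,(p,r));save(c,"w1")
hsv=cv2.cvtColor(c["color"],cv2.COLOR_RGB2HSV); m=cv2.inRange(hsv,(95,80,40),(130,255,255))>0
for t,z0,z1 in(("disc",152,175),("cap",118,130)):
    q=P[m&(P[...,2]>z0)&(P[...,2]<z1)];o=q[np.argsort(q[:,1])]
    for g in np.split(o,np.where(np.diff(o[:,1])>12)[0]+1):
        if len(g)>15: print(t,len(g),((g.min(0)+g.max(0))/2).round(1),g.min(0).round(),g.max(0).round(),np.median(g[:,2]))
```

```text
[462.65166596 -16.80576456 289.35130252] [-0.08  -0.022  0.026 -0.013  0.001 -0.031]
[[-0.085  0.996 -0.001]
 [ 0.996  0.085  0.   ]
 [ 0.    -0.001 -1.   ]]
disc 1399 [463.4 -19.4 162.8] [449. -33. 159.] [478.  -5. 167.] 164.7916272868809
disc 1867 [458.   54.7 159.2] [443.  40. 157.] [473.  69. 162.] 159.44076087729775
cap 1085 [463.8 -15.5 121.5] [444. -31. 118.] [484.  -0. 125.] 122.79428647188968
cap 471 [458.3  54.7 121.5] [438.  35. 118.] [478.  75. 125.] 122.46969879759558
cap 865 [452.8 116.2 121.6] [435. 109. 118.] [471. 124. 125.] 122.71230399813697
```

View pics/w1.png

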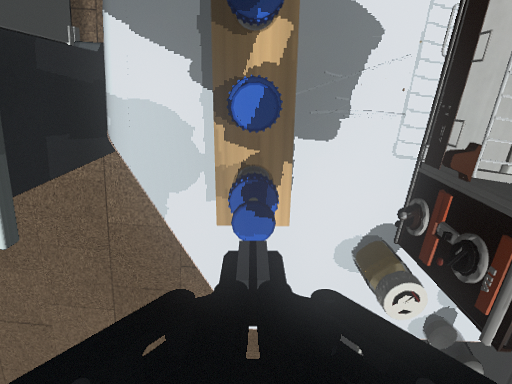

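The wrist view shows the closed fingertips at (255,260) right over the first disc at (253,222). The middle syringe is at (255,103) and the third at the top edge. Descending over the first one.

Call:
step_arm([
  {"offset": [0, 0.13, 2], "rot": [0, 0, 0], "gripper": 0},
  {"offset": [0, 0.13, 3.6], "rot": [0, 0, 0], "gripper": 0},
  {"offset": [0, 0.13, 4.2], "rot": [0, 0, 0], "gripper": 0},
  {"offset": [0, 0.13, 4.5], "rot": [0, 0, 0], "gripper": 0},
  {"offset": [0, 0.13, 4.5], "rot": [0, 0, 0], "gripper": 0},
  {"offset": [0, 0.13, 4.5], "rot": [0, 0, 0], "gripper": 0},
])

```text
time_s: 2.0
eef_pos: [463.7, -19.3, 245.6]
ee_rot: [0.001, 0.679, 0.735, 0.0]
force: [-0.2, 0.3, 0.1]
grip_width: 0.003
grip_force: 0.0
```

Call:
step_arm([
  {"offset": [0, 0, 0.15], "rot": [0, 0, 0], "gripper": 0},
  {"offset": [0, 0, 0.3], "rot": [0, 0, 0], "gripper": 0},
  {"offset": [0, 0, 0.4], "rot": [0, 0, 0], "gripper": 0},
  {"offset": [0, 0, 0.5], "rot": [0, 0, 0], "gripper": 0},
  {"offset": [0, 0, 0.6], "rot": [0, 0, 0], "gripper": 0},
  {"offset": [0, 0, 0.6], "rot": [0, 0, 0], "gripper": 0},
])

```text
time_s: 2.6
eef_pos: [463.5, -18.9, 238.8]
ee_rot: [-0.0, 0.678, 0.735, -0.0]
force: [1.0, 0.0, 0.4]
grip_width: -0.004
grip_force: 0.0
```

Call:
step_arm([
  {"offset": [0, 0, 0.08], "rot": [0, 0, 0], "gripper": 0},
  {"offset": [0, 0, 0.16], "rot": [0, 0, 0], "gripper": 0},
  {"offset": [0, 0, 0.24], "rot": [0, 0, 0], "gripper": 0},
  {"offset": [0, 0, 0.32], "rot": [0, 0, 0], "gripper": 0},
  {"offset": [0, 0, 0.4], "rot": [0, 0, 0], "gripper": 0},
])

```text
time_s: 3.1
eef_pos: [463.6, -19.0, 234.9]
ee_rot: [0.0, 0.678, 0.735, 0.0]
force: [-0.1, 0.9, 3.0]
grip_width: 0.0
grip_force: 1.4
```

Call:
step_arm([
  {"offset": [0, 0, 0.08], "rot": [0, 0, 0], "gripper": 0},
  {"offset": [0, 0, 0.16], "rot": [0, 0, 0], "gripper": 0},
  {"offset": [0, 0, 0.24], "rot": [0, 0, 0], "gripper": 0},
  {"offset": [0, 0, 0.32], "rot": [0, 0, 0], "gripper": 0},
  {"offset": [0, 0, 0.4], "rot": [0, 0, 0], "gripper": 0},
])

```text
time_s: 3.6
eef_pos: [463.5, -19.0, 230.8]
ee_rot: [-0.0, 0.678, 0.735, -0.0]
force: [-0.3, 0.5, 1.9]
grip_width: 0.003
grip_force: 1.4
```

Call:
step_arm([
  {"offset": [0, 0, 0.08], "rot": [0, 0, 0], "gripper": 0},
  {"offset": [0, 0, 0.16], "rot": [0, 0, 0], "gripper": 0},
  {"offset": [0, 0, 0.24], "rot": [0, 0, 0], "gripper": 0},
  {"offset": [0, 0, 0.3], "rot": [0, 0, 0], "gripper": 0},
])

```text
time_s: 4.0
eef_pos: [463.5, -18.9, 227.8]
ee_rot: [-0.0, 0.678, 0.735, -0.0]
force: [-0.6, -0.3, 2.3]
grip_width: -0.004
grip_force: 1.4
```

Call:
step_arm([
  {"offset": [0, 0, 0.0], "rot": [0, 0, 0], "gripper": 0},
])

```text
time_s: 4.1
eef_pos: [463.5, -18.9, 227.8]
ee_rot: [-0.0, 0.678, 0.735, -0.0]
force: [0.2, 0.7, 0.9]
grip_width: 0.001
grip_force: 0.8
```

Call:
step_arm([
  {"offset": [0, 0, 0.08], "rot": [0, 0, 0], "gripper": 0},
  {"offset": [0, 0, 0.16], "rot": [0, 0, 0], "gripper": 0},
  {"offset": [0, 0, 0.24], "rot": [0, 0, 0], "gripper": 0},
  {"offset": [0, 0, 0.3], "rot": [0, 0, 0], "gripper": 0},
])

```text
time_s: 4.5
eef_pos: [463.5, -18.9, 224.8]
ee_rot: [-0.0, 0.678, 0.735, -0.0]
force: [-0.8, -0.7, 2.7]
grip_width: -0.0
grip_force: 1.4
```

Call:
step_arm([
  {"offset": [0, 0, 0.08], "rot": [0, 0, 0], "gripper": 0},
  {"offset": [0, 0, 0.16], "rot": [0, 0, 0], "gripper": 0},
  {"offset": [0, 0, 0.24], "rot": [0, 0, 0], "gripper": 0},
  {"offset": [0, 0, 0.3], "rot": [0, 0, 0], "gripper": 0},
])

```text
time_s: 4.9
eef_pos: [463.5, -18.9, 221.8]
ee_rot: [-0.0, 0.678, 0.735, -0.0]
force: [0.2, 1.1, 2.5]
grip_width: -0.001
grip_force: 1.4
```

Call:
step_arm([
  {"offset": [0, 0, 0.08], "rot": [0, 0, 0], "gripper": 0},
  {"offset": [0, 0, 0.16], "rot": [0, 0, 0], "gripper": 0},
  {"offset": [0, 0, 0.24], "rot": [0, 0, 0], "gripper": 0},
  {"offset": [0, 0, 0.3], "rot": [0, 0, 0], "gripper": 0},
])

```text
time_s: 5.3
eef_pos: [463.5, -19.0, 218.8]
ee_rot: [-0.0, 0.678, 0.735, -0.0]
force: [0.6, -0.1, 2.8]
grip_width: -0.001
grip_force: 1.4
```

Call:
step_arm([
  {"offset": [0, 0, 0.08], "rot": [0, 0, 0], "gripper": 0},
  {"offset": [0, 0, 0.16], "rot": [0, 0, 0], "gripper": 0},
  {"offset": [0, 0, 0.24], "rot": [0, 0, 0], "gripper": 0},
  {"offset": [0, 0, 0.3], "rot": [0, 0, 0], "gripper": 0},
])

```text
time_s: 5.7
eef_pos: [463.5, -18.9, 215.8]
ee_rot: [-0.0, 0.678, 0.735, -0.0]
force: [0.3, -0.4, 3.5]
grip_width: -0.001
grip_force: 1.4
```

Call:
step_arm([
  {"offset": [0, 0, 0.08], "rot": [0, 0, 0], "gripper": 0},
  {"offset": [0, 0, 0.16], "rot": [0, 0, 0], "gripper": 0},
  {"offset": [0, 0, 0.24], "rot": [0, 0, 0], "gripper": 0},
  {"offset": [0, 0, 0.3], "rot": [0, 0, 0], "gripper": 0},
])

```text
time_s: 6.1
eef_pos: [463.5, -18.9, 212.8]
ee_rot: [-0.0, 0.678, 0.735, 0.0]
force: [-0.1, -0.5, 3.1]
grip_width: 0.001
grip_force: 1.4
```

Call:
step_arm([
  {"offset": [0, 0, 0.08], "rot": [0, 0, 0], "gripper": 0},
  {"offset": [0, 0, 0.16], "rot": [0, 0, 0], "gripper": 0},
  {"offset": [0, 0, 0.24], "rot": [0, 0, 0], "gripper": 0},
  {"offset": [0, 0, 0.32], "rot": [0, 0, 0], "gripper": 0},
  {"offset": [0, 0, 0.4], "rot": [0, 0, 0], "gripper": 0},
])

```text
time_s: 6.6
eef_pos: [463.5, -18.9, 208.8]
ee_rot: [-0.0, 0.678, 0.735, -0.0]
force: [0.3, -0.7, 2.6]
grip_width: 0.001
grip_force: 1.4
```

Call:
step_arm([
  {"offset": [0, 0, 0.08], "rot": [0, 0, 0], "gripper": 0},
  {"offset": [0, 0, 0.16], "rot": [0, 0, 0], "gripper": 0},
])

```text
time_s: 6.8
eef_pos: [463.5, -18.9, 207.2]
ee_rot: [-0.0, 0.678, 0.735, 0.0]
force: [0.5, 1.3, 4.1]
grip_width: 0.003
grip_force: 1.4
```

Call:
step_arm([
  {"offset": [0, 0, 0.04], "rot": [0, 0, 0], "gripper": 0},
  {"offset": [0, 0, 0.08], "rot": [0, 0, 0], "gripper": 0},
  {"offset": [0, 0, 0.08], "rot": [0, 0, 0], "gripper": 0},
])

```text
time_s: 7.1
eef_pos: [463.5, -18.9, 206.5]
ee_rot: [-0.0, 0.678, 0.735, -0.0]
force: [0.6, 0.5, 2.7]
grip_width: 0.001
grip_force: 1.3
```

Call:
step_arm([
  {"offset": [0, 0, 0.04], "rot": [0, 0, 0], "gripper": 0},
  {"offset": [0, 0, 0.08], "rot": [0, 0, 0], "gripper": 0},
  {"offset": [0, 0, 0.1], "rot": [0, 0, 0], "gripper": 0},
])

```text
time_s: 7.4
eef_pos: [463.7, -19.0, 205.9]
ee_rot: [0.0, 0.678, 0.735, 0.0]
force: [0.3, -0.1, 7.9]
grip_width: -0.001
grip_force: 3.9
```

Call:
step_arm([
  {"offset": [0, 0, 0.03], "rot": [0, 0, 0], "gripper": 0},
  {"offset": [0, 0, 0.04], "rot": [0, 0, 0], "gripper": 0},
])

```text
time_s: 7.6
eef_pos: [463.8, -19.0, 205.7]
ee_rot: [0.001, 0.678, 0.735, 0.0]
force: [-0.8, 1.2, 9.6]
grip_width: 0.0
grip_force: 4.7
```

Call:
step_arm([
  {"offset": [0, 0, -1.5], "rot": [0, 0, 0], "gripper": 0},
  {"offset": [0, 0, -4.2], "rot": [0, 0, 0], "gripper": 0},
  {"offset": [3.5, 0.03, -4.2], "rot": [0, 0, 0], "gripper": 0},
  {"offset": [7.46, 0.06, -4.2], "rot": [0, 0, 0], "gripper": 0},
  {"offset": [7.46, 0.06, -3.8], "rot": [0, 0, 0], "gripper": 0},
  {"offset": [7.46, 0.06, -3.5], "rot": [0, 0, 0], "gripper": 0},
  {"offset": [7.46, 0.06, -3.4], "rot": [0, 0, 0], "gripper": 0},
  {"offset": [7.46, 0.06, -3.3], "rot": [0, 0, 0], "gripper": 0},
  {"offset": [7.46, 0.06, -3.3], "rot": [0, 0, 0], "gripper": 0},
])

```text
time_s: 8.5
eef_pos: [458.2, 54.8, 237.9]
ee_rot: [-0.0, 0.679, 0.734, -0.0]
force: [0.4, 0.4, -1.1]
grip_width: 0.0
grip_force: 0.0
```

Call:
step_arm([
  {"offset": [0, 0, 0.1], "rot": [0, 0, 0], "gripper": 0},
  {"offset": [0, 0, 0.2], "rot": [0, 0, 0], "gripper": 0},
  {"offset": [0, 0, 0.28], "rot": [0, 0, 0], "gripper": 0},
  {"offset": [0, 0, 0.36], "rot": [0, 0, 0], "gripper": 0},
  {"offset": [0, 0, 0.44], "rot": [0, 0, 0], "gripper": 0},
  {"offset": [0, 0, 0.5], "rot": [0, 0, 0], "gripper": 0},
])

```text
time_s: 9.1
eef_pos: [458.4, 55.5, 233.4]
ee_rot: [0.0, 0.678, 0.735, 0.0]
force: [-0.3, 0.2, 5.9]
grip_width: -0.002
grip_force: 2.9
```

Call:
step_arm([
  {"offset": [0, 0, 0.08], "rot": [0, 0, 0], "gripper": 0},
  {"offset": [0, 0, 0.16], "rot": [0, 0, 0], "gripper": 0},
  {"offset": [0, 0, 0.24], "rot": [0, 0, 0], "gripper": 0},
])

```text
time_s: 9.4
eef_pos: [458.5, 55.5, 231.3]
ee_rot: [0.001, 0.678, 0.735, 0.0]
force: [-0.0, -0.4, 6.0]
grip_width: -0.004
grip_force: 2.9
```

Call:
step_arm([
  {"offset": [0, 0, 0.08], "rot": [0, 0, 0], "gripper": 0},
  {"offset": [0, 0, 0.16], "rot": [0, 0, 0], "gripper": 0},
  {"offset": [0, 0, 0.24], "rot": [0, 0, 0], "gripper": 0},
])

```text
time_s: 9.7
eef_pos: [458.5, 55.5, 228.9]
ee_rot: [0.001, 0.678, 0.735, 0.0]
force: [-0.4, -1.0, 6.4]
grip_width: 0.004
grip_force: 2.9
```

Call:
step_arm([
  {"offset": [0, 0, 0.08], "rot": [0, 0, 0], "gripper": 0},
  {"offset": [0, 0, 0.16], "rot": [0, 0, 0], "gripper": 0},
  {"offset": [0, 0, 0.24], "rot": [0, 0, 0], "gripper": 0},
])

```text
time_s: 10.0
eef_pos: [458.5, 55.5, 226.5]
ee_rot: [0.001, 0.678, 0.735, 0.0]
force: [-0.9, 0.9, 4.6]
grip_width: 0.0
grip_force: 2.9
```

Call:
step_arm([
  {"offset": [0, 0, 0.08], "rot": [0, 0, 0], "gripper": 0},
  {"offset": [0, 0, 0.16], "rot": [0, 0, 0], "gripper": 0},
  {"offset": [0, 0, 0.24], "rot": [0, 0, 0], "gripper": 0},
])

```text
time_s: 10.3
eef_pos: [458.5, 55.5, 224.1]
ee_rot: [0.001, 0.678, 0.735, 0.0]
force: [-1.4, 0.5, 5.1]
grip_width: -0.005
grip_force: 2.9
```

Call:
step_arm([
  {"offset": [0, 0, 0.08], "rot": [0, 0, 0], "gripper": 0},
  {"offset": [0, 0, 0.16], "rot": [0, 0, 0], "gripper": 0},
  {"offset": [0, 0, 0.24], "rot": [0, 0, 0], "gripper": 0},
])

```text
time_s: 10.6
eef_pos: [458.5, 55.5, 221.7]
ee_rot: [0.001, 0.678, 0.735, 0.0]
force: [-0.9, -0.2, 6.2]
grip_width: -0.002
grip_force: 2.9
```

Call:
step_arm([
  {"offset": [0, 0, 0.08], "rot": [0, 0, 0], "gripper": 0},
  {"offset": [0, 0, 0.16], "rot": [0, 0, 0], "gripper": 0},
  {"offset": [0, 0, 0.24], "rot": [0, 0, 0], "gripper": 0},
])

```text
time_s: 10.9
eef_pos: [458.5, 55.4, 219.3]
ee_rot: [0.001, 0.678, 0.735, 0.0]
force: [-1.6, 0.1, 5.9]
grip_width: -0.0
grip_force: 2.9
```

Call:
step_arm([
  {"offset": [0, 0, 0.08], "rot": [0, 0, 0], "gripper": 0},
  {"offset": [0, 0, 0.16], "rot": [0, 0, 0], "gripper": 0},
  {"offset": [0, 0, 0.24], "rot": [0, 0, 0], "gripper": 0},
])

```text
time_s: 11.2
eef_pos: [458.5, 55.5, 216.9]
ee_rot: [0.001, 0.678, 0.735, 0.0]
force: [-0.7, 0.2, 5.5]
grip_width: -0.002
grip_force: 2.9
```

Call:
step_arm([
  {"offset": [0, 0, 0.08], "rot": [0, 0, 0], "gripper": 0},
  {"offset": [0, 0, 0.16], "rot": [0, 0, 0], "gripper": 0},
  {"offset": [0, 0, 0.24], "rot": [0, 0, 0], "gripper": 0},
])

```text
time_s: 11.5
eef_pos: [458.5, 55.5, 214.5]
ee_rot: [0.001, 0.678, 0.735, 0.0]
force: [-1.2, 0.6, 5.3]
grip_width: 0.002
grip_force: 2.9
```

Call:
step_arm([
  {"offset": [0, 0, 0.08], "rot": [0, 0, 0], "gripper": 0},
  {"offset": [0, 0, 0.16], "rot": [0, 0, 0], "gripper": 0},
  {"offset": [0, 0, 0.24], "rot": [0, 0, 0], "gripper": 0},
  {"offset": [0, 0, 0.3], "rot": [0, 0, 0], "gripper": 0},
])

```text
time_s: 11.9
eef_pos: [458.5, 55.5, 211.5]
ee_rot: [0.001, 0.678, 0.735, 0.0]
force: [-0.0, 0.3, 6.4]
grip_width: -0.003
grip_force: 2.9
```

Call:
step_arm([
  {"offset": [0, 0, 0.08], "rot": [0, 0, 0], "gripper": 0},
  {"offset": [0, 0, 0.16], "rot": [0, 0, 0], "gripper": 0},
])

```text
time_s: 12.1
eef_pos: [458.5, 55.5, 209.9]
ee_rot: [0.001, 0.678, 0.735, 0.0]
force: [-1.3, -0.2, 6.2]
grip_width: 0.001
grip_force: 2.9
```

Clean so far, so press it home (the stop is near 206.3).

Call:
step_arm([
  {"offset": [0, 0, 0.08], "rot": [0, 0, 0], "gripper": 0},
  {"offset": [0, 0, 0.16], "rot": [0, 0, 0], "gripper": 0},
  {"offset": [0, 0, 0.24], "rot": [0, 0, 0], "gripper": 0},
  {"offset": [0, 0, 0.32], "rot": [0, 0, 0], "gripper": 0},
])

```text
time_s: 12.5
eef_pos: [458.5, 55.4, 206.7]
ee_rot: [0.001, 0.678, 0.735, 0.0]
force: [-0.9, -0.1, 5.5]
grip_width: -0.003
grip_force: 2.9
```

Call:
step_arm([
  {"offset": [0, 0, 0.05], "rot": [0, 0, 0], "gripper": 0},
  {"offset": [0, 0, 0.1], "rot": [0, 0, 0], "gripper": 0},
  {"offset": [0, 0, 0.1], "rot": [0, 0, 0], "gripper": 0},
])

```text
time_s: 12.8
eef_pos: [458.7, 55.4, 206.0]
ee_rot: [0.001, 0.678, 0.735, 0.001]
force: [-1.5, 0.8, 8.8]
grip_width: -0.0
grip_force: 4.2
```

Call:
step_arm([
  {"offset": [0, 0, 0.03], "rot": [0, 0, 0], "gripper": 0},
  {"offset": [0, 0, 0.04], "rot": [0, 0, 0], "gripper": 0},
])

```text
time_s: 13.0
eef_pos: [458.8, 55.4, 205.9]
ee_rot: [0.001, 0.678, 0.735, 0.001]
force: [-1.3, 0.8, 10.4]
grip_width: 0.002
grip_force: 5.6
```

Call:
step_arm([
  {"offset": [0, 0, -1.5], "rot": [0, 0, 0], "gripper": 0},
  {"offset": [0, 0, -4.4], "rot": [0, 0, 0], "gripper": 0},
  {"offset": [3.5, -0.02, -4.4], "rot": [0, 0, 0], "gripper": 0},
  {"offset": [7.47, -0.04, -4.4], "rot": [0, 0, 0], "gripper": 0},
  {"offset": [7.47, -0.04, -4.1], "rot": [0, 0, 0], "gripper": 0},
  {"offset": [7.47, -0.04, -3.9], "rot": [0, 0, 0], "gripper": 0},
  {"offset": [7.47, -0.04, -3.8], "rot": [0, 0, 0], "gripper": 0},
  {"offset": [7.47, -0.04, -3.8], "rot": [0, 0, 0], "gripper": 0},
  {"offset": [7.47, -0.04, -3.8], "rot": [0, 0, 0], "gripper": 0},
])

```text
time_s: 13.9
eef_pos: [452.0, 129.2, 242.7]
ee_rot: [-0.0, 0.679, 0.734, -0.0]
force: [0.6, 0.3, 0.2]
grip_width: 0.006
grip_force: 0.0
```

Call:
step_arm([
  {"offset": [0, 0, 0.1], "rot": [0, 0, 0], "gripper": 0},
  {"offset": [0, 0, 0.2], "rot": [0, 0, 0], "gripper": 0},
  {"offset": [0, 0, 0.28], "rot": [0, 0, 0], "gripper": 0},
  {"offset": [0, 0, 0.36], "rot": [0, 0, 0], "gripper": 0},
  {"offset": [0, 0, 0.44], "rot": [0, 0, 0], "gripper": 0},
  {"offset": [0, 0, 0.52], "rot": [0, 0, 0], "gripper": 0},
])

```text
time_s: 14.5
eef_pos: [451.9, 129.9, 237.7]
ee_rot: [0.0, 0.678, 0.735, 0.0]
force: [-1.2, 0.2, 4.7]
grip_width: 0.002
grip_force: 2.1
```

Call:
step_arm([
  {"offset": [0, 0, 0.08], "rot": [0, 0, 0], "gripper": 0},
  {"offset": [0, 0, 0.16], "rot": [0, 0, 0], "gripper": 0},
  {"offset": [0, 0, 0.24], "rot": [0, 0, 0], "gripper": 0},
  {"offset": [0, 0, 0.3], "rot": [0, 0, 0], "gripper": 0},
])

```text
time_s: 14.9
eef_pos: [451.9, 129.9, 234.5]
ee_rot: [0.0, 0.678, 0.735, 0.0]
force: [-0.6, -0.8, 4.1]
grip_width: 0.0
grip_force: 2.2
```

Call:
step_arm([
  {"offset": [0, 0, 0.08], "rot": [0, 0, 0], "gripper": 0},
  {"offset": [0, 0, 0.16], "rot": [0, 0, 0], "gripper": 0},
  {"offset": [0, 0, 0.24], "rot": [0, 0, 0], "gripper": 0},
])

```text
time_s: 15.2
eef_pos: [451.8, 129.9, 232.1]
ee_rot: [0.0, 0.678, 0.735, 0.0]
force: [-0.1, 0.8, 3.5]
grip_width: -0.001
grip_force: 2.2
```

Call:
step_arm([
  {"offset": [0, 0, 0.08], "rot": [0, 0, 0], "gripper": 0},
  {"offset": [0, 0, 0.16], "rot": [0, 0, 0], "gripper": 0},
  {"offset": [0, 0, 0.24], "rot": [0, 0, 0], "gripper": 0},
])

```text
time_s: 15.5
eef_pos: [451.8, 129.9, 229.6]
ee_rot: [-0.0, 0.678, 0.735, -0.0]
force: [-0.7, 1.2, 3.9]
grip_width: 0.004
grip_force: 2.2
```

Call:
step_arm([
  {"offset": [0, 0, 0.08], "rot": [0, 0, 0], "gripper": 0},
  {"offset": [0, 0, 0.16], "rot": [0, 0, 0], "gripper": 0},
  {"offset": [0, 0, 0.24], "rot": [0, 0, 0], "gripper": 0},
])

```text
time_s: 15.8
eef_pos: [451.8, 129.9, 227.2]
ee_rot: [-0.0, 0.678, 0.735, 0.0]
force: [-0.2, 0.2, 5.0]
grip_width: 0.0
grip_force: 2.2
```

Call:
step_arm([
  {"offset": [0, 0, 0.08], "rot": [0, 0, 0], "gripper": 0},
  {"offset": [0, 0, 0.16], "rot": [0, 0, 0], "gripper": 0},
  {"offset": [0, 0, 0.24], "rot": [0, 0, 0], "gripper": 0},
])

```text
time_s: 16.1
eef_pos: [451.8, 129.9, 224.8]
ee_rot: [-0.0, 0.678, 0.735, -0.0]
force: [0.8, -0.3, 4.6]
grip_width: 0.001
grip_force: 2.2
```

Call:
step_arm([
  {"offset": [0, 0, 0.08], "rot": [0, 0, 0], "gripper": 0},
  {"offset": [0, 0, 0.16], "rot": [0, 0, 0], "gripper": 0},
  {"offset": [0, 0, 0.24], "rot": [0, 0, 0], "gripper": 0},
])

```text
time_s: 16.4
eef_pos: [451.8, 129.9, 222.4]
ee_rot: [-0.0, 0.678, 0.735, -0.0]
force: [0.3, 0.4, 4.4]
grip_width: 0.002
grip_force: 2.2
```

Call:
step_arm([
  {"offset": [0, 0, 0.08], "rot": [0, 0, 0], "gripper": 0},
  {"offset": [0, 0, 0.16], "rot": [0, 0, 0], "gripper": 0},
  {"offset": [0, 0, 0.24], "rot": [0, 0, 0], "gripper": 0},
])

```text
time_s: 16.7
eef_pos: [451.8, 129.9, 220.1]
ee_rot: [0.0, 0.678, 0.735, 0.0]
force: [0.1, -0.4, 6.2]
grip_width: 0.0
grip_force: 3.0
```

Call:
step_arm([
  {"offset": [0, 0, 0.06], "rot": [0, 0, 0], "gripper": 0},
  {"offset": [0, 0, 0.12], "rot": [0, 0, 0], "gripper": 0},
])

```text
time_s: 16.9
eef_pos: [452.0, 129.9, 219.2]
ee_rot: [0.0, 0.678, 0.735, 0.0]
force: [-0.5, -0.3, 8.7]
grip_width: 0.0
grip_force: 4.2
```

Plunger C is fouled: an even 4.4 N rose to 8.4 N. I'll stop there, lift, open the gripper and take the cap.

Call:
step_arm([
  {"offset": [0, 0, -1], "rot": [0, 0, 0], "gripper": 0},
  {"offset": [0, 0, -3], "rot": [0, 0, 0], "gripper": 8.5},
  {"offset": [0, 0, -3], "rot": [0, 0, 0], "gripper": 8.5},
  {"offset": [0, 0, -3], "rot": [0, 0, 0], "gripper": 8.5},
  {"offset": [0, 0, -3], "rot": [0, 0, 0], "gripper": 8.5},
  {"offset": [0, 0, -3], "rot": [0, 0, 0], "gripper": 8.5},
  {"offset": [0, 0, -3], "rot": [0, 0, 0], "gripper": 8.5},
  {"offset": [0, 0, -3], "rot": [0, 0, 0], "gripper": 8.5},
])

```text
time_s: 17.7
eef_pos: [451.8, 129.9, 248.7]
ee_rot: [-0.0, 0.678, 0.735, -0.0]
force: [-0.4, -0.1, 0.1]
grip_width: 0.994
grip_force: 0.0
```

Run:
```python
from h import *
s=sense();print(s["eef_pos"],s["grip_width"])
c=capture("wrist");p,r=tool(s);P=pts(c,(p,r));save(c,"w2")
hsv=cv2.cvtColor(c["color"],cv2.COLOR_RGB2HSV); m=cv2.inRange(hsv,(95,80,40),(130,255,255))>0
for t,z0,z1 in(("disc",140,160),("cap",118,132)):
    q=P[m&(P[...,2]>z0)&(P[...,2]<z1)];print(t,len(q),((q.min(0)+q.max(0))/2).round(1),q.min(0).round(),q.max(0).round())
q=P[(P[...,2]>95)&(P[...,2]<106)&(P[...,1]>170)&(P[...,1]<300)&(P[...,0]<540)&(P[...,0]>400)]
print(len(q),cv2.minEnclosingCircle(q[:,:2].astype(np.float32)),q.min(0),q.max(0))
```

```text
[451.75127706 129.90093881 248.66691706] 0.9940333477864745
disc 1738 [452.4 129.8 143.9] [438. 115. 140.] [467. 144. 148.]
cap 2858 [455.3  95.5 125. ] [432.  41. 118.] [478. 150. 132.]
2031 ((473.8974914550781, 233.16741943359375), 42.925880432128906) [431.04061524 190.60339605  95.0157531 ] [516.67547241 268.70291378 101.57496859]
```

View pics/w2.png

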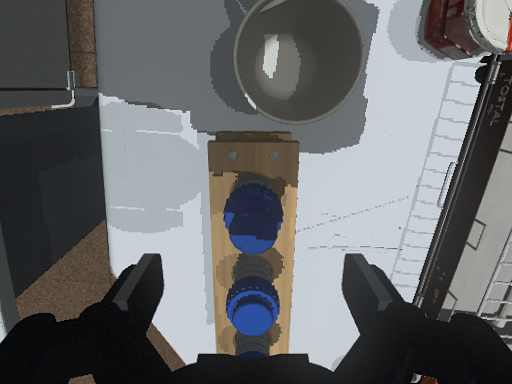

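The wrist view shows syringe C's disc at (252,230), centred between the open fingers (160 and 345), and the mug mouth at (298,60). Descending to grip.

Call:
step_arm([
  {"offset": [0, 0.05, 3], "rot": [0, 0, 0], "gripper": 8.5},
  {"offset": [0, 0.05, 5.5], "rot": [0, 0, 0], "gripper": 8.5},
  {"offset": [0, 0.05, 7.2], "rot": [0, 0, 0], "gripper": 8.5},
  {"offset": [0, 0.05, 8.1], "rot": [0, 0, 0], "gripper": 8.5},
  {"offset": [0, 0.05, 8.1], "rot": [0, 0, 0], "gripper": 8.5},
  {"offset": [0, 0.05, 8.1], "rot": [0, 0, 0], "gripper": 3.2},
  {"offset": [0, 0.05, 8.1], "rot": [0, 0, 0], "gripper": 3.2},
  {"offset": [0, 0.05, 8.1], "rot": [0, 0, 0], "gripper": 3.2},
  {"offset": [0, 0.05, 8.1], "rot": [0, 0, 0], "gripper": 3.2},
  {"offset": [0, 0.05, 8.1], "rot": [0, 0, 0], "gripper": 3.2},
  {"offset": [0, 0.05, 8.1], "rot": [0, 0, 0], "gripper": 3.2},
  {"offset": [0, 0.05, 8.1], "rot": [0, 0, 0], "gripper": 3.2},
], squeeze=30)

```text
time_s: 18.95
eef_pos: [452.6, 130.0, 168.6]
ee_rot: [0.0, 0.678, 0.735, 0.0]
force: [-1.2, -0.4, 5.8]
grip_width: 0.448
grip_force: 29.7
```

Call:
step_arm([
  {"offset": [0, 0, -1.5], "rot": [0, 0, 0], "gripper": 3.2},
  {"offset": [0, 0, -4], "rot": [0, 0, 0], "gripper": 3.2},
  {"offset": [0, 0, -7], "rot": [0, 0, 0], "gripper": 3.2},
  {"offset": [0, 0, -10], "rot": [0, 0, 0], "gripper": 3.2},
  {"offset": [0, 0, -12], "rot": [0, 0, 0], "gripper": 3.2},
  {"offset": [0, 0, -12.5], "rot": [0, 0, 0], "gripper": 3.2},
  {"offset": [3, 0.9, -12.5], "rot": [0, 0, 0], "gripper": 3.2},
  {"offset": [6, 1.9, -12.5], "rot": [0, 4, 0], "gripper": 3.2},
  {"offset": [8.0, 2.8, -12.5], "rot": [0, 8, 0], "gripper": 3.2},
  {"offset": [8.6, 3.0, -12.5], "rot": [0, 8, 0], "gripper": 3.2},
  {"offset": [8.6, 3.0, -12.5], "rot": [0, 8, 0], "gripper": 3.2},
  {"offset": [8.6, 3.0, -12.5], "rot": [0, 8, 0], "gripper": 3.2},
])

```text
time_s: 20.15
eef_pos: [475.1, 217.4, 292.4]
ee_rot: [-0.051, 0.677, 0.733, 0.046]
force: [-0.6, -0.5, -1.6]
grip_width: 0.442
grip_force: 30.7
```

Run:
```python
from h import *
s=sense();p,r=tool(s);print(p,r.as_matrix().round(3),s["grip_width"],s["force"])
print("tip",p+r.apply([0,0,166]),"cap",p+r.apply([0,0,54]))
c=capture("side");save(c,"s3")
```

```text
[475.0696362  217.44086951 292.41031679] [[-0.079  0.997 -0.012]
 [ 0.987  0.08   0.137]
 [ 0.137 -0.001 -0.991]] 0.4422101232345528 [-0.59313242 -0.51960127 -1.55931055]
tip [473.09732143 240.17077738 127.98567976] cap [474.42803983 224.83493592 238.92278426]
```

View pics/s3.png

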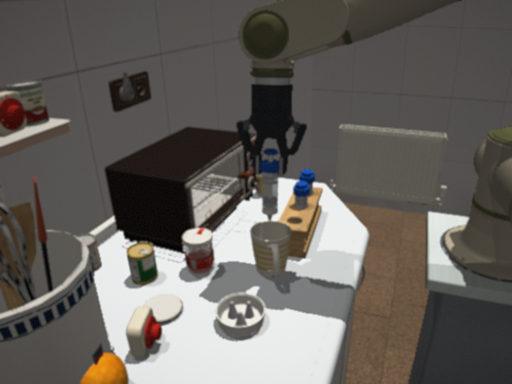

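The side view shows the syringe held by its cap, nozzle straight above the mug at (270,215). The other two stand in the stand with their plungers home. Lowering.

Call:
step_arm([
  {"offset": [-0.41, 0, 3], "rot": [0, 0, 0], "gripper": 3.2},
  {"offset": [-0.82, 0, 6], "rot": [0, 0, 0], "gripper": 3.2},
  {"offset": [-1.16, 0, 8.5], "rot": [0, 0, 0], "gripper": 3.2},
  {"offset": [-1.4, 0, 10.2], "rot": [0, 0, 0], "gripper": 3.2},
  {"offset": [-1.5, 0, 11.0], "rot": [0, 0, 0], "gripper": 3.2},
  {"offset": [-1.56, 0, 11.4], "rot": [0, 0, 0], "gripper": 3.2},
  {"offset": [-1.6, 0, 11.6], "rot": [0, 0, 0], "gripper": 3.2},
  {"offset": [-1.6, 0, 11.6], "rot": [0, 0, 0], "gripper": 3.2},
])

```text
time_s: 21.0
eef_pos: [475.6, 218.3, 176.4]
ee_rot: [-0.051, 0.677, 0.733, 0.048]
force: [-0.4, 0.3, -2.2]
grip_width: 0.443
grip_force: 30.8
```

Call:
step_arm([
  {"offset": [-0.03, 0, 0.2], "rot": [0, 0, 0], "gripper": 3.2},
  {"offset": [-0.03, 0, 0.2], "rot": [0, 0, 0], "gripper": 4.3},
  {"offset": [-0.03, 0, 0.2], "rot": [0, 0, 0], "gripper": 5},
  {"offset": [-0.03, 0, 0.2], "rot": [0, 0, 0], "gripper": 6},
  {"offset": [-0.03, 0, 0.2], "rot": [0, 0, 0], "gripper": 8.5},
  {"offset": [-0.03, 0, 0.2], "rot": [0, 0, 0], "gripper": 8.5},
  {"offset": [-0.03, 0, 0.2], "rot": [0, 0, 0], "gripper": 8.5},
  {"offset": [-0.03, 0, 0.2], "rot": [0, 0, 0], "gripper": 8.5},
  {"offset": [-0.03, 0, 0.2], "rot": [0, 0, 0], "gripper": 8.5},
])

```text
time_s: 21.9
eef_pos: [475.3, 218.3, 173.8]
ee_rot: [-0.051, 0.677, 0.733, 0.047]
force: [-0.1, 0.6, -0.6]
grip_width: 0.995
grip_force: 0.0
```

Run:
```python
from h import *
s=sense();print(s["eef_pos"],s["force"],s["grip_width"],s["time_s"])
a=capture("side");c=capture("wrist")
cv2.imwrite("pics/4.png",np.hstack([cv2.resize(a["color"][120:300,180:380],(400,360)),cv2.resize(c["color"],(400,300))[:300] if 0 else cv2.resize(c["color"],(400,360))])[...,::-1])
```

```text
[475.32483615 218.34907592 173.7705614 ] [-0.10767749  0.62801533 -0.61346728] 0.9945041502566425 21.9
```

View pics/4.png

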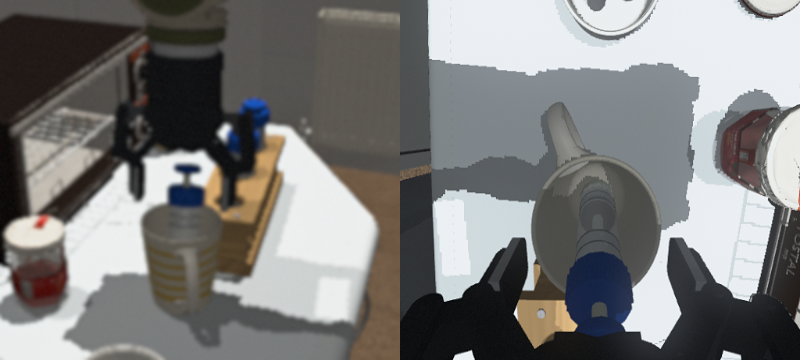

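The syringe now leans in the mug towards the stand, clear between the open fingers. Retreating straight up.

Call:
step_arm([
  {"offset": [0.2, 0, -1.4], "rot": [0, 0, 0], "gripper": 8.5},
  {"offset": [0.55, 0, -4], "rot": [0, 0, 0], "gripper": 8.5},
  {"offset": [1.1, 0, -8], "rot": [0, 0, 0], "gripper": 8.5},
  {"offset": [1.8, 0, -13], "rot": [0, 0, 0], "gripper": 8.5},
  {"offset": [1.8, 0, -13], "rot": [0, 0, 0], "gripper": 8.5},
  {"offset": [1.8, 0, -13], "rot": [0, 0, 0], "gripper": 8.5},
])

```text
time_s: 22.6
eef_pos: [475.4, 218.1, 305.6]
ee_rot: [-0.051, 0.677, 0.733, 0.048]
force: [-0.7, 0.1, -0.6]
grip_width: 0.996
grip_force: 0.0
```

Run:
```python
from h import *
s=sense();print(s["eef_pos"],s["force"],s["time_s"])
c=capture("wrist");a=capture("side");P=pts(a)
hsv=cv2.cvtColor(a["color"],cv2.COLOR_RGB2HSV); m=cv2.inRange(hsv,(95,80,40),(130,255,255))>0
for t,y0,y1 in(("A",-40,5),("B",35,80),("mug",160,290)):
    q=P[m&(P[...,1]>y0)&(P[...,1]<y1)&(P[...,2]>95)&(P[...,2]<200)];print(t,len(q),q.min(0).round(),q.max(0).round())
q=P[218:300,240:300].reshape(-1,3);q=q[(q[:,2]>97)&(q[:,2]<104)&(q[:,1]>185)];print(cv2.minEnclosingCircle(q[:,:2].astype(np.float32)))
cv2.imwrite("pics/5.png",np.hstack([cv2.resize(a["color"][120:300,180:380],(400,360)),cv2.resize(c["color"],(400,360))])[...,::-1])
```

```text
[475.42699107 218.08619952 305.64805269] [-0.7389528   0.13961858 -0.55455415] 22.6
A 180 [444. -33.  98.] [484.   2. 136.]
B 208 [438.  39. 103.] [474.  76. 136.]
mug 200 [459. 192. 110.] [490. 228. 152.]
((474.2729797363281, 233.88406372070312), 43.285552978515625)
```

View pics/5.png

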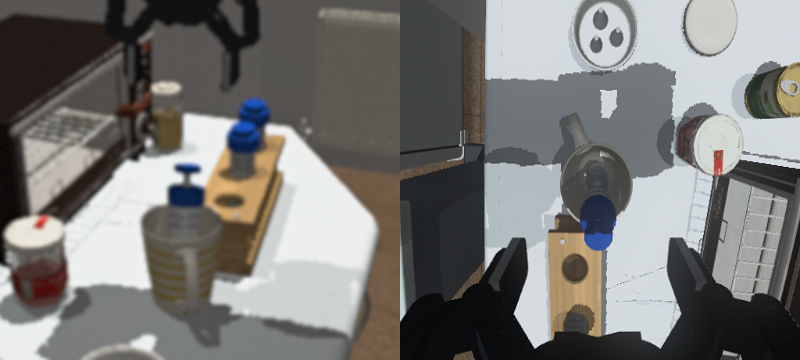

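The mug is upright and hasn't moved, with syringe C standing in it nozzle down. A and B are home, with disc tops at about 135 mm.

```bash
python3 -c "
from rig import *
print(finish_job())"
```

```text
the job is handed in; nothing more can be done
None
```

I tried all three syringes and handed the job in after about 23 s of robot time. Two slid evenly and are pressed home in the stand. The fouled one, nearest the mug, was stopped at about 8.5 N and now stands nozzle down in the upright yellow-striped mug.

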